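Set out the plaster rabbit family on the display plank

ROBOT

A 6-joint arm with a two-finger parallel gripper is mounted at the origin on the work surface. World frame = base frame: x ahead of the robot, y to its left, z up, the work surface at z = 0. Lengths are in m, angles in rad, forces in N, time in s.
With the tool pointing down it reaches from about 0.35 to 0.85 m from the base axis. Payload 8.1 kg.
Tool frame: the origin (TCP) lies at the centre of the arm's flange, where the gripper is bolted on; the fingertips stand 186 mm ahead of it and the grasp point (between the pads) lies 167 mm ahead of it; z points along the fingers, y is the line along which they close (so a half turn about z gives the same grasp; the last joint's range is limited). The gripper opens to 93 mm and grips with 3 to 60 N. Pads are 15 mm wide; open, the fingers measure 128 mm over their backs; the gripper's body (75 mm by 188 mm) begins 65 mm behind the grasp point.
Start: joints at [1.256, 0.13, 1.488, -0, 1.523, -0.085], TCP at [0.137, 0.584, 0.405] pointing down, gripper open.
Joint ranges: [-2.96, 2.96], [-0.89, 2.26], [0.02, 2.5], [-1.34, 4.48], [0, 2.73], [-2.66, 2.66]. Speed limits (rad/s): [2.39, 2.39, 2.79, 3.14, 3.14, 3.14].

INTERFACE

Orientations are given as a rotation vector (axis times angle).
In Python, from plant import robot gives the robot as it stands.
- The arm moves only by the tool apply_moves, never from a script. Its argument "series" is a list of rows, each a list of 2 entries, a list of its own where there are three numbers: the shift along the tool's x, y, z in mm, then the turn, a rotation vector about the tool's x, y, z in rad. A call has 1 to 12 rows; each row shifts and turns the commanded pose from where the row before left it, along the tool's axes as they then stand; what a row does not reach is not made up. A row lasts 1/12 s, in which the tool goes at most 41.7 mm and 7.16 degrees, less where a joint would pass 70% of its speed; a pose out of reach is approached as far as the arm can. A call is refused whole if a number of a shift passes 41.7 or a number of a turn 0.125, either way. A call with a gripper value outside its range is refused whole. "claw" is the opening, from 0 (shut) to 1 (fully open), set as the call begins (left out, the last holds). The fingers move at their own pace and stop on an object; "newtons" is the grip in N (left out, the last holds). Time passes only in rows, so rows that do not move let the fingers close. It gives the time, the measured TCP pose, the force, the opening and the grip force at its end, in the units of the state.
- robot.read_state(): the state, without advancing time (a new reading comes with each control period).
- robot.read_camera(name): name is "scene" or "top"; returns (picture, depth): 480x640x3 uint8, blue, green, red; 480x640 float32, m along the optical axis (not along the pixel's ray), 0 where there is no reading.
- robot.calibration(name): a dict with "fx", "fy", "cx", "cy" (pixels), "extrinsics" (4x4, takes a point from world to camera coordinates). Camera axes: x right, y down, z forward; pixel columns grow to the right and rows downward; lengths in m; the calibration is good to about 2 mm. A picture is of the moment at which its call begins. calibration takes no time and is no camera call.
- robot.close_job(): hands the job in; it is judged then, once.
The state is a dict: "t": time; "q": joint angles; "dq": joint speeds; "joint_torque": joint torques, N m; "tool_pos": TCP position; "orientation": TCP orientation; "force": force on the tool from outside, world axes, zero at the start; "wrist_torque": the same for the moment, N m; "opening": finger opening in m; "gripper_force": force on a finger pad.
Only numpy, scipy, OpenCV 4.12 (cv2) and the standard library are available. Lean on these libraries where they do the work, as an engineer would, in place of code of your own. Each camera call takes 0.05 s, during which the arm holds its last target. There are 200 camera calls.

TASK

Set out the display on the wooden plank: stand the upturned flowerpot in the middle of the square tile and the small lop-eared rabbit on top of the pot, the larger rabbit with upright ears in the middle of the tree slice, and the egg in its cup on the plank itself, halfway between tile and slice. Everything stands upright and centred. The plaster is brittle, so do not drop or tip over the rabbits or the egg, and leave the paint jar, the tape roll and the mug where they are.

Things in the scene. Friction and masses are not known exactly. Their poses are not given: they have to be found in the camera images.
- pot_mid (a point): Upturned terracotta flowerpot, loose, round, 0.2 kg, 65 mm high, flat closed base upwards (it stays so): rim at the bottom 70 mm wide and 18 mm high, above it a cone from 62 mm down to 54 mm wide at the flat top. Point on its axis half-way up, 32.5 mm over its underside; z up. Grasp it from above at or just over this point (58 to 60 mm wide).
- small_mid (a point): Small plaster rabbit with drooping (lop) ears, loose, 0.12 kg, 72 mm high. Flat foot 38 mm wide, body 48 mm, head an upright cylinder 32 mm wide, 45 to 62 mm above the foot. Point on its axis 36 mm above the foot; z up, face looks along -x; ears hang at the head's +y and -y sides, out to 33 mm from the axis. Grasp the head from above, 18 mm over this point, closing along x.
- tall_mid (a point): Larger plaster rabbit, upright ears, loose, 0.32 kg, 124 mm high. Flat foot 52 mm wide, body 72 mm, head an upright cylinder 44 mm wide, 66 to 88 mm above the foot; ears 8 mm thick along x, side by side along y. Point on its axis 62 mm above the foot; z up, face looks along -x. Grasp the head from above, 15 mm over this point, closing along x; the ears then stand between the fingers, up to 47 mm above the grasp.
- egg_mid (a point): Plaster egg fixed in a turned wooden egg cup, one loose piece, round, about 0.13 kg, 82 mm high. Foot 42 mm in diameter, waist 20 mm, cup an upright cylinder of 46 mm diameter from 30 to 52 mm above the foot, the white egg rising above it. Point on its axis, 41 mm above the foot; z up. Grasp the cup at this height, from any side.
- plank: Fixed wooden display plank lying on the table, 120 mm (its x) by 420 mm (its y), 12 mm thick. Origin at the centre of its underside, which is also exactly halfway between tile and slice; the egg belongs on the plank's top face at this centre.
- tile: Square marble tile, 105 x 105 x 10 mm, fixed flat on the plank 150 mm from the plank's centre towards one end (either end). Origin at the centre of its underside, 12 mm above the table; its top is 10 mm higher.
- slice: Round tree slice with dark bark and pale top, 112 mm in diameter, 18 mm thick, fixed on the plank 150 mm from its centre towards the other end. Origin at the centre of its underside, 12 mm above the table; its top is 18 mm higher.
- jar: Small yellow paint jar with black lid, loose bystander, 32 mm in diameter, 55 mm high. Origin at the centre of its underside. Must not be moved.
- tape: Roll of pale masking tape lying flat, loose bystander, 84 mm outer diameter, 24 mm high. Origin at the centre of its underside. Must not be moved.
- mug: White ceramic mug, loose bystander at the right, 80 mm in diameter, 90 mm high. Origin at the centre of its underside. Must not be moved.
There are look-alikes about, which are no part of the job. Of the things shaped like the part that bears pot_mid, the terracotta one is meant.

How it is judged:
By the outcome, as a careful person would: the job done as asked, in the order asked, and still so for the second after the job is handed in, with the robot touching nothing.
It also fails if it takes over 115 s, if anything falls off the work surface, if the arm or the gripper's body presses on something with over 40 N, if the wrist force passes 120 N, or if a joint passes its speed limit or range.

## Working session

There is one attempt and no reset: what is moved stays moved. The work goes in short steps, Python scripts to look and compute and a tool call to move; the robot and the scene stay as the last step left them, time stands still between calls to the robot, and variables do not carry over. Pictures are saved under pics/ and viewed, at most 14 in all, crops included, and the job is handed in when it is done.

Besides the shell and the picture viewer there is one more tool, called after "Request:" in YAML: its name, and indented under it one key for each argument. apply_moves: Moves the arm, as the interface text tells. Its arguments: {"type":"object","properties":{"series":{"type":"array"},"claw":{"type":"number"},"newtons":{"type":"number"}},"required":["series"]}

```bash
mkdir -p pics; ls; python3 - <<'E'
from plant import robot
import cv2,numpy as np
for n in ("scene","top"):
    p,d=robot.read_camera(n); cv2.imwrite(f"pics/{n}0.png",p); np.save(f"pics/{n}0.npy",d)
    c=robot.calibration(n); print(n,c["fx"],c["cx"],c["cy"],np.round(c["extrinsics"],3).tolist())
s=robot.read_state(); print(s)
E
```

```text
pics
scene 498.8106483471555 319.9328845969542 235.09700590206444 [[0.715, 0.699, 0.007, -0.354], [0.506, -0.511, -0.695, -0.2], [-0.483, 0.501, -0.719, 1.259], [0.0, 0.0, 0.0, 1.0]]
top 624.1348157123678 315.9850496224241 236.00713602038772 [[0.011, -1.0, 0.013, -0.011], [-0.983, -0.013, -0.183, 0.513], [0.183, -0.01, -0.983, 1.593], [0.0, 0.0, 0.0, 1.0]]
{'t': 0.1, 'q': array([ 1.25559139e+00,  1.31053948e-01,  1.48913886e+00, -1.75031463e-05,
        1.52297384e+00, -8.53889161e-02]), 'dq': array([ 1.10690769e-05, -1.08226340e-03, -2.89477176e-03,  1.87640145e-03,
        2.76424123e-04, -4.03505642e-04]), 'joint_torque': array([ 1.71880283e-04, -5.61343431e+01, -4.93097341e+01,  7.69439293e-02,
        2.91838520e-02, -3.82168162e-05]), 'tool_pos': array([0.13659334, 0.58404459, 0.40382834]), 'orientation': array([-3.60164887e-01, -3.12058005e+00,  2.42822892e-03]), 'force': array([ 0.63820708, -0.98135617, -0.03076927]), 'wrist_torque': array([ 0.00049662, -0.02754688,  0.02481695]), 'gripper_force': 0.0, 'opening': 0.09274669093173431}
```

View pics/scene0.png

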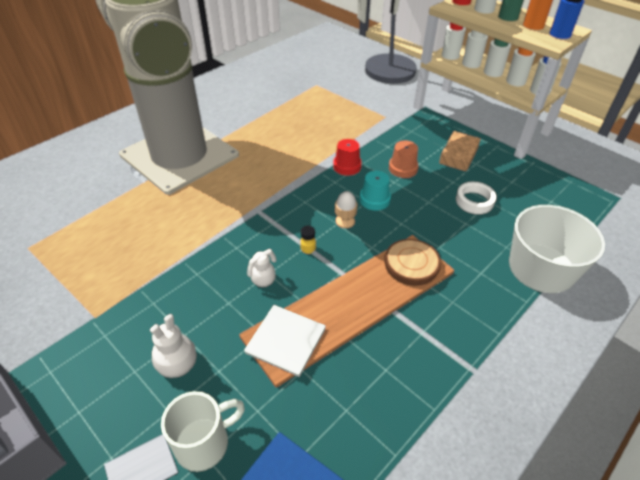

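View pics/top0.png

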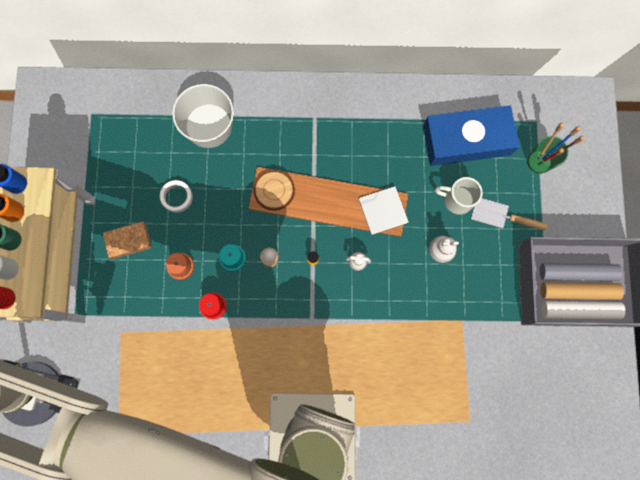

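The pots are red (scene 348,157 / top 212,305), teal (376,190 / 231,257) and orange-brown terracotta (404,158 / 180,265). The last one matches. I'll confirm it in a crop and localise everything from the depth images.

```bash
cat > h.py <<'E'
from plant import robot
import cv2,numpy as np
def cloud(n,p=None,d=None):
    if d is None: p,d=robot.read_camera(n)
    c=robot.calibration(n); v,u=np.mgrid[:480,:640]
    X=np.stack([(u-c["cx"])*d/c["fx"],(v-c["cy"])*d/c["fy"],d],-1)
    E=c["extrinsics"]; W=(X-E[:3,3])@E[:3,:3]
    W[d<=0]=np.nan
    return p,W
def proj(n,P):
    c=robot.calibration(n);q=np.asarray(P)@c["extrinsics"][:3,:3].T+c["extrinsics"][:3,3]
    return np.stack([q[...,0]/q[...,2]*c["fx"]+c["cx"],q[...,1]/q[...,2]*c["fy"]+c["cy"]],-1)
E
python3 - <<'E'
from h import *
T={}
for n in("scene","top"):
    T[n]=cloud(n,cv2.imread(f"pics/{n}0.png"),np.load(f"pics/{n}0.npy"))
rough={"terra":(180,265),"teal":(231,257),"red":(212,305),"egg":(269,256),"jar":(313,257),"small":(358,262),"tall":(443,248),"tape":(176,195),"mug":(461,196),"tile":(384,211),"slice":(273,190)}
for k,(u,v) in rough.items():
    W=T["top"][1]; c=W[v,u]
    print(k,np.round(c,3))
    for n in T:
        w=T[n][1].reshape(-1,3); w=w[~np.isnan(w[:,0])]
        w=w[(np.hypot(*(w[:,:2]-c[:2]).T)<0.075)&(w[:,2]>0.006)]
        o=[]
        for a in np.arange(0.006,.13,.012):
            b=w[(w[:,2]>a)&(w[:,2]<a+.012)]
            if len(b)>8: lo,hi=np.percentile(b[:,:2],[2,98],axis=0)*1000; o.append((round(a*1000),len(b),lo.round().astype(int).tolist(),hi.round().astype(int).tolist()))
        print("  ",n,*o,sep="\n    ") if k not in("teal","red","tape","mug") else 0
# mat zero
for n in T:
    w=T[n][1].reshape(-1,3); m=(abs(w[:,0]-.45)<.1)&(abs(w[:,1])<.4); print(n,np.nanmedian(w[m,2]))
a=cv2.resize(cv2.imread("pics/scene0.png")[120:230,310:450],None,fx=4.2,fy=4.2,interpolation=cv2.INTER_CUBIC)[:,:400]
p=cv2.imread("pics/scene0.png")
A=cv2.resize(p[130:220,320:440],(400,300),interpolation=3);B=cv2.resize(p[235:305,220:313],(400,300),interpolation=3)
C=cv2.resize(p[300:390,120:240],(400,300),interpolation=3);q=cv2.imread("pics/top0.png");D=cv2.resize(q[220:295,340:460][:,:],(400,300),interpolation=3)
cv2.imwrite("pics/crop1.png",np.vstack([np.hstack([A,B]),np.hstack([C,D])]))
E
```

```text
terra [0.43  0.344 0.065]
  
    scene
    (6, 139, [402, 320], [466, 376])
    (18, 133, [410, 321], [464, 366])
    (30, 109, [412, 325], [462, 366])
    (42, 104, [412, 326], [460, 363])
    (54, 302, [410, 327], [459, 378])
    (66, 30, [408, 329], [459, 376])
  
    top
    (6, 198, [363, 278], [496, 408])
    (18, 82, [399, 323], [462, 381])
    (30, 34, [404, 327], [450, 372])
    (42, 35, [405, 327], [455, 361])
    (54, 242, [408, 330], [456, 380])
    (66, 131, [408, 331], [457, 380])
teal [0.453 0.214 0.063]
red [0.328 0.257 0.068]
egg [0.454 0.115 0.079]
  
    scene
    (6, 148, [440, 101], [475, 188])
    (18, 38, [444, 99], [477, 189])
    (30, 105, [444, 94], [478, 190])
    (42, 140, [438, 95], [479, 190])
    (54, 100, [445, 97], [476, 190])
    (66, 118, [444, 101], [473, 129])
    (78, 48, [449, 108], [466, 125])
  
    top
    (6, 200, [392, 47], [522, 186])
    (18, 17, [447, 185], [469, 190])
    (30, 17, [434, 97], [462, 190])
    (42, 51, [435, 96], [479, 141])
    (54, 50, [434, 99], [476, 140])
    (66, 88, [440, 103], [473, 135])
    (78, 56, [446, 108], [
[... 1669 characters left out ...]
19, [472, -351], [497, -323])
    (114, 35, [482, -359], [490, -321])
tape [ 0.631  0.379 -0.001]
mug [ 0.637 -0.4    0.01 ]
tile [ 0.59  -0.188  0.021]
  
    scene
    (6, 1190, [529, -249], [654, -115])
    (18, 3179, [538, -241], [648, -131])
  
    top
    (6, 693, [526, -248], [653, -116])
    (18, 1271, [534, -239], [646, -128])
    (30, 32, [547, -242], [633, -129])
slice [0.64  0.112 0.033]
  
    scene
    (6, 933, [579, 40], [703, 163])
    (18, 1152, [592, 57], [694, 159])
    (30, 861, [594, 62], [688, 157])
  
    top
    (6, 605, [577, 40], [704, 175])
    (18, 634, [587, 58], [692, 164])
    (30, 705, [594, 66], [688, 161])
scene 0.0007685963951683686
top 0.001305462003697723
```

View pics/crop1.png

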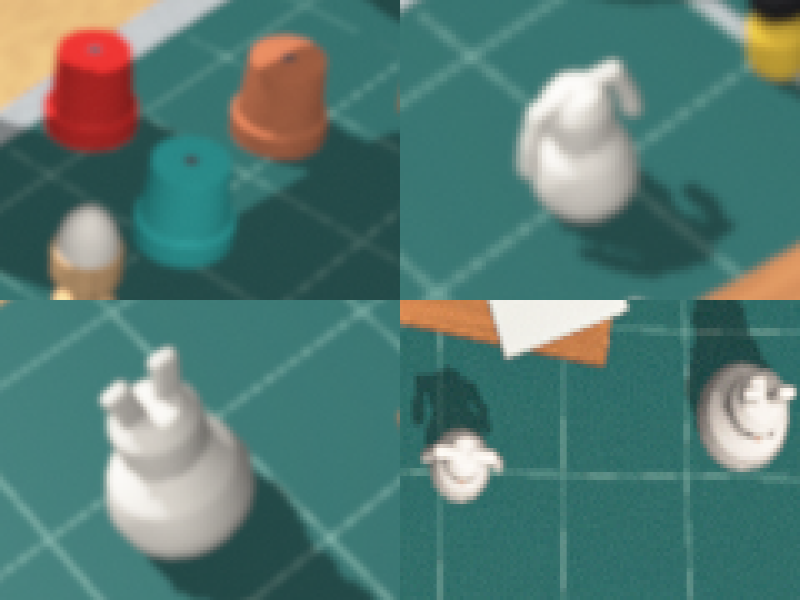

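Crop: terracotta pot is the upper-right one (brown-orange; teal and red are decoys). Both rabbits' ears run along about y, with the faces towards -x. Next I'll refine the centres and yaws.

```bash
python3 - <<'E'
from h import *
from scipy.optimize import least_squares
T={}
for n in("scene","top"):
    w=cloud(n,cv2.imread(f"pics/{n}0.png"),np.load(f"pics/{n}0.npy"))[1].reshape(-1,3); T[n]=w[~np.isnan(w[:,0])]
def sel(n,c,r,a,b):
    w=T[n]; return w[(np.hypot(*(w[:,:2]-c).T)<r)&(w[:,2]>a)&(w[:,2]<b)]
# side-surface fits with known radius (scene cam), and top extents
for k,c,r,a,b,R in [("pot",(.433,.354),.05,.022,.058,.0290),("potrim",(.433,.354),.05,.006,.016,.035),("egg",(.457,.118),.035,.033,.05,.023),("smallbody",(.452,-.115),.04,.012,.03,None),("tallhead",(.485,-.339),.04,.068,.086,.022),("tallbody",(.485,-.339),.05,.03,.045,None),("jar",(.456,.003),.03,.005,.05,.016)]:
    for n in T:
        w=sel(n,c,r,a,b)
        f=lambda p:np.hypot(w[:,0]-p[0],w[:,1]-p[1])-(R or p[2])
        s=least_squares(f,list(c)+[.03],loss="soft_l1",f_scale=.0015)
        print(k,n,len(w),s.x.round(4),round(np.median(abs(s.fun))*1000,2))
for k,c,r,a in [("pot",(.433,.354),.05,.06),("egg",(.457,.118),.035,.07),("smallhead",(.452,-.115),.04,.055),("tallears",(.485,-.339),.04,.105)]:
    for n in T:
        w=sel(n,c,r,a,.14); R=cv2.minAreaRect((w[:,:2]*1000).astype(np.float32)); 
        ev=np.linalg.eigh(np.cov(w[:,:2].T))[1][:,1]
        print(k,n,[np.round(x,1) for x in R],"mean",w.mean(0).round(4),"axis deg",np.degrees(np.arctan2(ev[1],ev[0])).round(1))
for n in T:
    for k,c,r,a,b in [("tile",(.592,-.186),.08,.017,.03),("slice",(.641,.111),.062,.024,.04)]:
        w=sel(n,c,r,a,b); R=cv2.minAreaRect((w[:,:2]*1000).astype(np.float32)); print(n,k,R,w.mean(0).round(4),np.median(w[:,2]))
    w=T[n]; m=(w[:,2]>.006)&(w[:,2]<.05)&(abs(w[:,0]-.6165)<.15)&(w[:,1]>-.28)&(w[:,1]<.21)
    w=w[m]; img=np.zeros((400,600),np.uint8); img[((w[:,0]-.4)*1000).astype(int),((w[:,1]+.3)*1000).astype(int)]=255
    img=cv2.morphologyEx(img,cv2.MORPH_CLOSE,np.ones((9,9)));cs=max(cv2.findContours(img,0,2)[0],key=cv2.contourArea); R=cv2.minAreaRect(cs); print(n,"plank y,x",R[0][0]-300,R[0][1]+400,R[1],R[2])
E
```

```text
pot scene 322 [0.4315 0.3556 0.03  ] 1.17
pot top 148 [0.4332 0.3565 0.03  ] 1.21
potrim scene 95 [0.4308 0.3558 0.03  ] 0.96
potrim top 72 [0.4337 0.3567 0.03  ] 3.19
egg scene 129 [0.455  0.1183 0.03  ] 0.59
egg top 34 [0.4578 0.1198 0.03  ] 0.92
smallbody scene 187 [ 0.4507 -0.1155  0.0232] 0.87
smallbody top 46 [ 0.452  -0.1144  0.0225] 0.87
tallhead scene 188 [ 0.4849 -0.3404  0.03  ] 0.45
tallhead top 35 [ 0.4865 -0.3402  0.03  ] 0.72
tallbody scene 367 [ 0.4856 -0.3407  0.0329] 1.13
tallbody top 114 [ 0.4862 -0.34    0.0327] 1.36
jar scene 234 [0.4544 0.0046 0.03  ] 1.04
jar top 72 [0.4571 0.0061 0.03  ] 2.27
pot scene [array([433. , 353.7]), array([52.1, 55.1]), np.float64(29.0)] mean [0.4334 0.3527 0.0643] axis deg 118.7
pot top [array([433.2, 356.7]), array([52.8, 52.8]), np.float64(60.2)] mean [0.4328 0.3561 0.0654] axis deg -168.0
egg scene [array([459.3, 114.5]), array([29.4, 24.9]), np.float64(42.6)] mean [0.4597 0.1137 0.0762] axis deg 46.5
egg top [array([455.4, 118.8]), array([32.6, 31.1]), np.float64(70.7)] mean [0.4554 0.1183 0.0774] axis deg 95.8
smallhead scene [
[... 637 characters left out ...]
36895
scene slice ((641.6568603515625, 110.19120788574219), (107.90681457519531, 109.03458404541016), 1.6767072677612305) [0.6432 0.1071 0.0297] 0.02985359887868377
scene plank y,x -41.216583251953125 610.8643188476562 (429.9458923339844, 138.51898193359375) 8.033726692199707
top tile ((590.4322509765625, -180.0230712890625), (132.1659698486328, 136.191650390625), 0.35340574383735657) [ 0.5902 -0.1826  0.0224] 0.022229481829864884
top slice ((640.8550415039062, 112.36085510253906), (109.55726623535156, 108.00286865234375), 1.3291640281677246) [0.6399 0.1118 0.0308] 0.0307926115561213
top plank y,x -34.86114501953125 604.2671203613281 (450.2068786621094, 180.96551513671875) 12.766852378845215
```

Request:
apply_moves:
  series:
    - [[0,0,0],[0,0,0.12]]
    - [[0,0,0],[0,0,0.12]]
    - [[0,0,0],[0,0,0.12]]
    - [[0,0,0],[0,0,0.12]]
    - [[0,0,0],[0,0,0.12]]
    - [[0,0,0],[0,0,0.12]]
    - [[0,0,0],[0,0,0.12]]
    - [[0,0,0],[0,0,0.12]]
    - [[0,0,0],[0,0,0.12]]
    - [[0,0,0],[0,0,0.12]]
    - [[0,0,0],[0,0,0.12]]
    - [[0,0,0],[0,0,0]]
  claw: 1
  newtons: 20

```text
t: 1.1
tool_pos: [0.1366, 0.5841, 0.4041]
orientation: [2.204, 2.238, -0.002]
force: [0.4, -0.2, 0.3]
opening: 0.093
gripper_force: 0.0
```

Request:
apply_moves:
  series:
    - [[-22.8,29.6,0],[0,0,0]]
    - [[-22.8,29.6,0],[0,0,0]]
    - [[-22.8,29.6,0],[0,0,0]]
    - [[-22.8,29.6,0],[0,0,0]]
    - [[-22.8,29.6,0],[0,0,0]]
    - [[-22.8,29.6,0],[0,0,0]]
    - [[-22.8,29.6,0],[0,0,0]]
    - [[-22.8,29.6,0],[0,0,0]]
    - [[-22.8,29.6,0],[0,0,0]]
    - [[-22.8,29.6,0],[0,0,0]]
    - [[0,0,30],[0,0,0]]
    - [[0,0,30],[0,0,0]]

```text
t: 2.1
tool_pos: [0.4399, 0.3612, 0.3462]
orientation: [2.196, 2.245, 0.008]
force: [-0.0, -0.7, -1.2]
opening: 0.093
gripper_force: 0.0
```

Request:
apply_moves:
  series:
    - [[-2,-2,20],[0,0,0]]
    - [[-2,-2,20],[0,0,0]]
    - [[0,0,20],[0,0,0]]
    - [[0,0,10],[0,0,0]]
    - [[0,0,0],[0,0,0]]
    - [[0,0,0],[0,0,0]]

```text
t: 2.6
tool_pos: [0.4334, 0.3584, 0.2746]
orientation: [-2.196, -2.247, 0.002]
force: [0.0, -0.7, 0.6]
opening: 0.0929
gripper_force: 0.0
```

Request:
apply_moves:
  series:
    - [[-2,-1,15],[0,0,0]]
    - [[0,0,20],[0,0,0]]
    - [[0,0,20],[0,0,0]]
    - [[0,0,12.5],[0,0,0]]
    - [[0,0,0],[0,0,0]]
    - [[0,0,0],[0,0,0]]

```text
t: 3.1
tool_pos: [0.4327, 0.3566, 0.2078]
orientation: [-2.197, -2.245, 0.0]
force: [0.3, -0.0, -0.1]
opening: 0.0926
gripper_force: 0.0
```

Request:
apply_moves:
  series:
    - [[0,0,0],[0,0,0]]
    - [[0,0,0],[0,0,0]]
    - [[0,0,0],[0,0,0]]
    - [[0,0,0],[0,0,0]]
    - [[0,0,0],[0,0,0]]
    - [[0,0,0],[0,0,0]]
    - [[0,0,0],[0,0,0]]
    - [[0,0,0],[0,0,0]]
    - [[0,0,0],[0,0,0]]
  claw: 0
  newtons: 15

```text
t: 3.85
tool_pos: [0.4327, 0.3565, 0.2077]
orientation: [2.198, 2.245, 0.001]
force: [-0.4, -0.7, 3.2]
opening: 0.0602
gripper_force: 15.1
```

Request:
apply_moves:
  series:
    - [[0,0,-15],[0,0,0]]
    - [[0,0,-30],[0,0,0]]
    - [[0,0,-35],[0,0,0]]
    - [[0,0,-30],[0,0,0]]
    - [[-17,4.6,-20],[0,0,0]]
    - [[-33,8.9,0],[0,0,0]]
    - [[-33,8.9,0],[0,0,0]]
    - [[-33,8.9,0],[0,0,0]]
    - [[-33,8.9,0],[0,0,0]]
    - [[-33,8.9,0],[0,0,0]]
    - [[-33,8.9,0],[0,0,0]]
    - [[-33,8.9,0],[0,0,0]]

```text
t: 4.85
tool_pos: [0.5043, 0.1082, 0.3364]
orientation: [-2.197, -2.244, 0.002]
force: [1.5, -0.1, -2.1]
opening: 0.0603
gripper_force: 14.8
```

Request:
apply_moves:
  series:
    - [[-33,8.9,0],[0,0,0]]
    - [[-33,8.9,0],[0,0,0]]
    - [[-33,8.9,0],[0,0,0]]
    - [[-33,8.9,0],[0,0,0]]
    - [[-33,8.9,0],[0,0,0]]
    - [[-33,8.9,0],[0,0,0]]
    - [[-33,8.9,0],[0,0,0]]
    - [[-25,6,0],[0,0,0]]
    - [[-15,4,0],[0,0,0]]
    - [[0,0,0],[0,0,0]]
    - [[0,0,0],[0,0,0]]

```text
t: 5.77
tool_pos: [0.5823, -0.1598, 0.3363]
orientation: [-2.198, -2.242, 0.001]
force: [-0.5, 1.1, -2.9]
opening: 0.0602
gripper_force: 14.8
```

Request:
apply_moves:
  series:
    - [[-12,4,5],[0,0,0]]
    - [[-10,3.5,15],[0,0,0]]
    - [[-3.4,1.2,25],[0,0,0]]
    - [[0,0,25],[0,0,0]]
    - [[0,0,20],[0,0,0]]
    - [[0,0,8],[0,0,0]]
    - [[0,0,0],[0,0,0]]
    - [[0,0,0],[0,0,0]]

```text
t: 6.43
tool_pos: [0.5919, -0.1842, 0.2394]
orientation: [-2.197, -2.245, 0.0]
force: [0.2, -0.5, -1.6]
opening: 0.0603
gripper_force: 14.8
```

```bash
cat >> h.py <<'E'
from scipy.optimize import least_squares
def fit(W,c,r,a,b,R,col=None,p=None):
    m=(np.hypot(W[...,0]-c[0],W[...,1]-c[1])<r)&(W[...,2]>a)&(W[...,2]<b)
    if col=="pot": m&=p[...,2].astype(int)>p[...,0].astype(int)+30
    w=W[m]
    f=lambda q:np.hypot(w[:,0]-q[0],w[:,1]-q[1])-R
    s=least_squares(f,c,loss="soft_l1",f_scale=.0015); return len(w),s.x.round(4),round(np.median(abs(s.fun))*1000,2)
E
python3 - <<'E'
from h import *
p,W=cloud("scene"); cv2.imwrite("pics/s1.png",p)
print(robot.read_state()["tool_pos"])
print(fit(W,(.5915,-.185),.05,.04,.09,.029,"pot",p), fit(W,(.5915,-.185),.05,.034,.045,.035,"pot",p))
E
```

```text
[ 0.59240764 -0.18447544  0.2405995 ]
(601, array([ 0.5908, -0.1859]), np.float64(1.74)) (110, array([ 0.5899, -0.1845]), np.float64(0.38))
```

Request:
apply_moves:
  series:
    - [[0,0.8,4],[0,0,0]]
    - [[0,0,3],[0,0,0]]
    - [[0,0,2],[0,0,0]]
    - [[0,0,0.5],[0,0,0]]
    - [[0,0,0],[0,0,0]]
    - [[0,0,0],[0,0,0]]

```text
t: 6.98
tool_pos: [0.5926, -0.1848, 0.2299]
orientation: [2.198, 2.244, 0.0]
force: [-0.9, -0.8, -2.8]
opening: 0.0606
gripper_force: 14.8
```

Request:
apply_moves:
  series:
    - [[0,0,0.7],[0,0,0]]
    - [[0,0,0.3],[0,0,0]]
    - [[0,0,0],[0,0,0]]

```text
t: 7.23
tool_pos: [0.5927, -0.1848, 0.2297]
orientation: [2.198, 2.244, 0.0]
force: [-4.0, 1.6, 4.3]
opening: 0.0603
gripper_force: 15.1
```

Contact reached. I'll release, raise, then head for the small rabbit.

Request:
apply_moves:
  series:
    - [[0,0,0],[0,0,0]]
    - [[0,0,0],[0,0,0]]
    - [[0,0,0],[0,0,0]]
    - [[0,0,0],[0,0,0]]
    - [[0,0,-10],[0,0,0]]
    - [[0,0,-30],[0,0,0]]
    - [[0,0,-35],[0,0,0]]
    - [[0,0,-35],[0,0,0]]
    - [[0,0,-20],[0,0,0]]
    - [[0,0,0],[0,0,0]]
  claw: 1

```text
t: 8.07
tool_pos: [0.5941, -0.1853, 0.3667]
orientation: [2.191, 2.238, 0.007]
force: [0.8, -0.3, 1.9]
opening: 0.0928
gripper_force: 0.0
```

Request:
apply_moves:
  series:
    - [[12,-22,0],[0,0,0]]
    - [[15,-30,0],[0,0,0]]
    - [[15,-30,0],[0,0,0]]
    - [[15,-30,0],[0,0,0]]
    - [[10,-20,0],[0,0,0]]
    - [[5,-8,0],[0,0,0.05]]
    - [[0,0,0],[0,0,0.05]]
    - [[0,0,0],[0,0,0.05]]
    - [[0,0,0],[0,0,0]]
    - [[0,0,0],[0,0,0]]

```text
t: 8.9
tool_pos: [0.451, -0.1157, 0.3586]
orientation: [-2.358, -2.075, 0.0]
force: [-0.3, 0.8, 0.5]
opening: 0.0929
gripper_force: 0.0
```

```bash
python3 - <<'E'
from h import *
p,W=cloud("scene"); cv2.imwrite("pics/s2.png",p)
s=robot.read_state();print(s["tool_pos"],s["orientation"])
c=(.5915,-.185)
print(fit(W,c,.05,.045,.08,.029,"pot",p), fit(W,c,.05,.027,.039,.035,"pot",p))
p,W=cloud("top");print(fit(W,c,.05,.045,.08,.029,"pot",p), fit(W,c,.05,.027,.039,.035,"pot",p))
m=(np.hypot(W[...,0]-c[0],W[...,1]-c[1])<.05)&(W[...,2]>.08)&(W[...,2]<.1);print(m.sum(),W[m].mean(0))
cv2.imwrite("pics/t2.png",np.hstack([cv2.resize(p[170:240,350:430],(400,350),interpolation=3),cv2.resize(cv2.imread("pics/s2.png")[260:380,220:357],(400,350),interpolation=3)]))
E
```

```text
[ 0.45106089 -0.11568805  0.35858154] [-2.35799710e+00 -2.07550707e+00  1.92746758e-04]
(480, array([ 0.5909, -0.1855]), np.float64(0.79)) (174, array([ 0.5906, -0.1852]), np.float64(0.48))
(0, array([ 0.5915, -0.185 ]), np.float64(nan)) (2, array([ 0.6006, -0.2077]), np.float64(0.0))
8 [ 0.61489139 -0.19302242  0.08783379]
  return _methods._mean(a, axis=axis, dtype=dtype,
  ret = ret.dtype.type(ret / rcount)
```

View pics/t2.png

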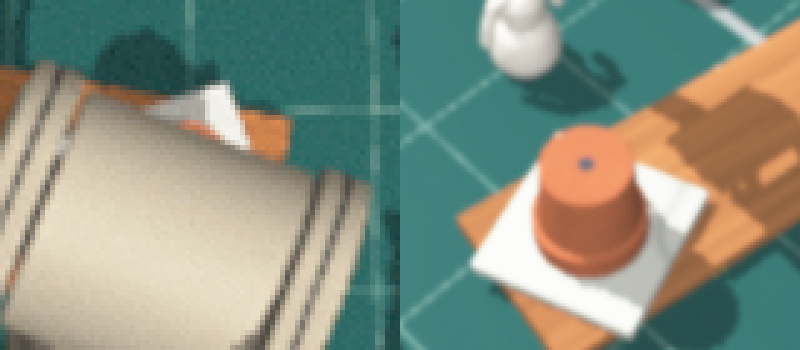

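Pot sits centred and upright on the tile (right half, around 588,205). Now I descend onto the small rabbit's head.

Request:
apply_moves:
  series:
    - [[0,0,15],[0,0,0]]
    - [[0.5,1,30],[0,0,0]]
    - [[0,0,30],[0,0,0]]
    - [[0,0,30],[0,0,0]]
    - [[0,0,20],[0,0,0]]
    - [[0,0,8],[0,0,0]]
    - [[0,0,3.5],[0,0,0]]
    - [[0,0,0],[0,0,0]]
    - [[0,0,0],[0,0,0]]

```text
t: 9.75
tool_pos: [0.4529, -0.1157, 0.2236]
orientation: [2.359, 2.073, 0.001]
force: [0.5, -0.7, 0.8]
opening: 0.0928
gripper_force: 0.0
```

```bash
python3 - <<'E'
from h import *
p,W=cloud("scene"); s=robot.read_state();print(s["tool_pos"])
cv2.imwrite("pics/s3.png",cv2.resize(p[200:310,200:320],(655,600),interpolation=3))
E
```

```text
[ 0.45307018 -0.11569429  0.22392731]
```

View pics/s3.png

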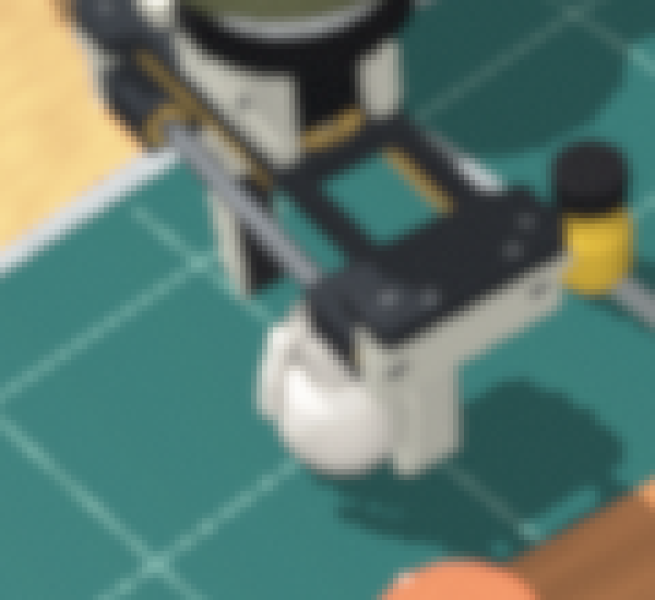

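The fingers straddle the head cleanly. I'll fine-correct and close gently.

Request:
apply_moves:
  series:
    - [[0.7,-1.2,1.5],[0,0,0]]
    - [[0,0,0],[0,0,0]]
    - [[0,0,0],[0,0,0]]
    - [[0,0,0],[0,0,0]]
    - [[0,0,0],[0,0,0]]
    - [[0,0,0],[0,0,0]]
    - [[0,0,0],[0,0,0]]
    - [[0,0,0],[0,0,0]]
    - [[0,0,0],[0,0,0]]
    - [[0,0,0],[0,0,0]]
    - [[0,0,0],[0,0,0]]
    - [[0,0,0],[0,0,0]]
  claw: 0
  newtons: 12

```text
t: 10.8
tool_pos: [0.4513, -0.1145, 0.2211]
orientation: [2.36, 2.073, 0.001]
force: [1.1, -0.2, 4.6]
opening: 0.035
gripper_force: 10.1
```

Request:
apply_moves:
  series:
    - [[0,0,0],[0,0,0]]
    - [[0,0,0],[0,0,0]]
    - [[0,0,0],[0,0,0]]

```text
t: 11.05
tool_pos: [0.4513, -0.1146, 0.2211]
orientation: [2.36, 2.073, 0.001]
force: [0.1, 0.9, 5.9]
opening: 0.0351
gripper_force: 10.5
```

Opening of 35 mm with an upward force: the tips sit on the body shoulder. I'll reopen a bit, rise 4 mm and regrip.

Request:
apply_moves:
  series:
    - [[0,0,0],[0,0,0]]
    - [[0,0,0],[0,0,0]]
    - [[0,0,0],[0,0,0]]
    - [[0,0,-4],[0,0,0]]
    - [[0,0,0],[0,0,0]]
    - [[0,0,0],[0,0,0]]
  claw: 0.6

```text
t: 11.55
tool_pos: [0.4511, -0.1146, 0.225]
orientation: [2.36, 2.073, 0.0]
force: [0.9, -0.8, 0.1]
opening: 0.0555
gripper_force: 0.0
```

Request:
apply_moves:
  series:
    - [[0,0,0],[0,0,0]]
    - [[0,0,0],[0,0,0]]
    - [[0,0,0],[0,0,0]]
    - [[0,0,0],[0,0,0]]
    - [[0,0,0],[0,0,0]]
    - [[0,0,0],[0,0,0]]
    - [[0,0,0],[0,0,0]]
    - [[0,0,0],[0,0,0]]
    - [[0,0,0],[0,0,0]]
  claw: 0

```text
t: 12.3
tool_pos: [0.451, -0.1145, 0.2247]
orientation: [-2.36, -2.074, 0.0]
force: [0.2, -0.0, -1.7]
opening: 0.0311
gripper_force: 12.0
```

Request:
apply_moves:
  series:
    - [[0,0,-8],[0,0,0]]
    - [[0,0,-25],[0,0,0]]
    - [[0,0,-35],[0,0,0]]
    - [[0,0,-35],[0,0,0]]
    - [[0,0,-20],[0,0,0]]
    - [[0,0,-8],[0,0,0]]
    - [[0,0,0],[0,0,0]]

```text
t: 12.88
tool_pos: [0.4517, -0.1147, 0.3584]
orientation: [2.357, 2.071, 0.003]
force: [-0.0, -0.3, -1.8]
opening: 0.0313
gripper_force: 12.0
```

Request:
apply_moves:
  series:
    - [[-4,12,0],[0,0,0]]
    - [[-8,23,0],[0,0,0]]
    - [[-9,26,0],[0,0,0]]
    - [[-9,26,0],[0,0,0]]
    - [[-9,26,0],[0,0,0]]
    - [[-8,22,0],[0,0,0]]
    - [[-4,10,0],[0,0,0]]
    - [[-0.8,3.9,0],[0,0,0]]
    - [[0,0,0],[0,0,0]]
    - [[0,0,0],[0,0,0]]

```text
t: 13.72
tool_pos: [0.5914, -0.1846, 0.3539]
orientation: [-2.358, -2.072, 0.002]
force: [-0.6, -0.2, -1.2]
opening: 0.0312
gripper_force: 12.0
```

Request:
apply_moves:
  series:
    - [[0,0,8],[0,0,0]]
    - [[0,0,12],[0,0,0]]
    - [[0,0,8],[0,0,0]]
    - [[0,0,3],[0,0,0]]
    - [[0,0,0],[0,0,0]]
    - [[0,0,0],[0,0,0]]

```text
t: 14.22
tool_pos: [0.5918, -0.1849, 0.3243]
orientation: [-2.359, -2.073, 0.001]
force: [-0.1, -0.0, -1.1]
opening: 0.0314
gripper_force: 12.0
```

```bash
python3 - <<'E'
from h import *
p,W=cloud("scene"); s=robot.read_state();print(s["tool_pos"])
c=(.592,-.185)
print(fit(W,c,.05,.045,.08,.029,"pot",p)); 
z=s["tool_pos"][2]-.2247
for a in(.012,.018,.024): 
    m=(np.hypot(W[...,0]-c[0],W[...,1]-c[1])<.035)&(W[...,2]>z+a-.003)&(W[...,2]<z+a+.003);w=W[m]
    q=least_squares(lambda q:np.hypot(w[:,0]-q[0],w[:,1]-q[1])-q[2],[*c,.023],loss="soft_l1",f_scale=.0015).x;print(a,len(w),q.round(4))
cv2.imwrite("pics/s4.png",cv2.resize(p[220:380,220:400],(675,600),interpolation=3))
E
```

```text
[ 0.5920749  -0.18500499  0.32492645]
(481, array([ 0.591 , -0.1855]), np.float64(0.84))
0.012 53 [ 0.5904 -0.1858  0.0235]
0.018 57 [ 0.5908 -0.1866  0.0228]
0.024 82 [ 0.5908 -0.1858  0.0224]
```

View pics/s4.png

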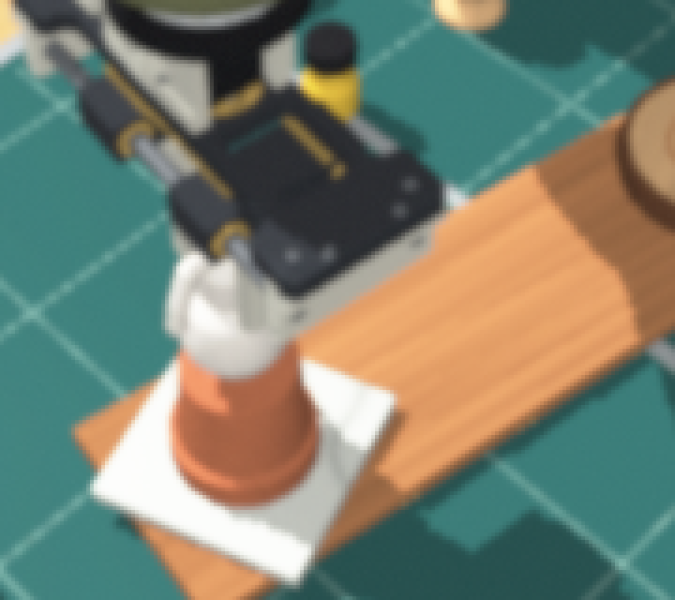

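Aligned to under 1 mm. Lower to contact (TCP z about 0.312).

Request:
apply_moves:
  series:
    - [[0.5,0,5],[0,0,0]]
    - [[0,0,4],[0,0,0]]
    - [[0,0,2],[0,0,0]]
    - [[0,0,0.8],[0,0,0]]
    - [[0,0,0.2],[0,0,0]]
    - [[0,0,0],[0,0,0]]
    - [[0,0,0],[0,0,0]]

```text
t: 14.85
tool_pos: [0.5922, -0.1846, 0.3129]
orientation: [2.36, 2.073, 0.0]
force: [-0.3, 0.6, -0.9]
opening: 0.031
gripper_force: 12.0
```

Request:
apply_moves:
  series:
    - [[0,0,0.6],[0,0,0]]
    - [[0,0,0.6],[0,0,0]]
    - [[0,0,0],[0,0,0]]
    - [[0,0,0],[0,0,0]]

```text
t: 15.18
tool_pos: [0.5922, -0.1846, 0.3117]
orientation: [2.36, 2.073, 0.0]
force: [0.0, 0.0, -1.2]
opening: 0.0312
gripper_force: 12.0
```

Request:
apply_moves:
  series:
    - [[0,0,0.4],[0,0,0]]
    - [[0,0,0],[0,0,0]]
    - [[0,0,0],[0,0,0]]

```text
t: 15.43
tool_pos: [0.5923, -0.1846, 0.3116]
orientation: [2.36, 2.073, 0.001]
force: [-1.4, 0.2, 2.7]
opening: 0.0312
gripper_force: 12.0
```

Request:
apply_moves:
  series:
    - [[0,0,0],[0,0,0]]
    - [[0,0,0],[0,0,0]]
    - [[0,0,0],[0,0,0]]
    - [[0,0,0],[0,0,0]]
    - [[0,0,0],[0,0,0]]
    - [[0,0,0],[0,0,0]]
    - [[0,0,-10],[0,0,0]]
    - [[0,0,-25],[0,0,0]]
    - [[0,0,-30],[0,0,0]]
    - [[0,0,-25],[0,0,0]]
    - [[0,0,-10],[0,0,0]]
    - [[0,0,0],[0,0,0]]
  claw: 1

```text
t: 16.43
tool_pos: [0.5928, -0.1848, 0.4155]
orientation: [2.355, 2.07, 0.005]
force: [0.2, 0.1, -0.1]
opening: 0.0928
gripper_force: 0.0
```

Request:
apply_moves:
  series:
    - [[-17,-9,0],[0,0,0]]
    - [[-30,-15,0],[0,0,0]]
    - [[-30,-15,0],[0,0,0]]
    - [[-30,-15,0],[0,0,0]]
    - [[-30,-15,0],[0,0,0]]
    - [[-20,-11,0],[0,0,0]]
    - [[-10.7,-6.1,0],[0,0,-0.05]]
    - [[0,0,0],[0,0,-0.05]]
    - [[0,0,0],[0,0,-0.055]]
    - [[0,0,20],[0,0,0]]
    - [[0,0,0],[0,0,0]]
    - [[0,0,0],[0,0,0]]

```text
t: 17.43
tool_pos: [0.4845, -0.3392, 0.3881]
orientation: [-2.189, -2.246, 0.001]
force: [0.2, -0.5, 0.8]
opening: 0.0929
gripper_force: 0.0
```

```bash
python3 - <<'E'
from h import *
p,W=cloud("scene"); s=robot.read_state();print(s["tool_pos"],s["orientation"])
print(fit(W,(.486,-.34),.04,.068,.086,.022), fit(W,(.592,-.185),.04,.137,.146,.016))
cv2.imwrite("pics/s5.png",cv2.resize(p[220:420,130:370],(720,600),interpolation=3))
E
```

```text
[ 0.4848571  -0.33938664  0.38952887] [-2.19041989e+00 -2.24745543e+00  3.74972350e-04]
(183, array([ 0.4849, -0.3404]), np.float64(0.34)) (109, array([ 0.5908, -0.1859]), np.float64(1.24))
```

View pics/s5.png

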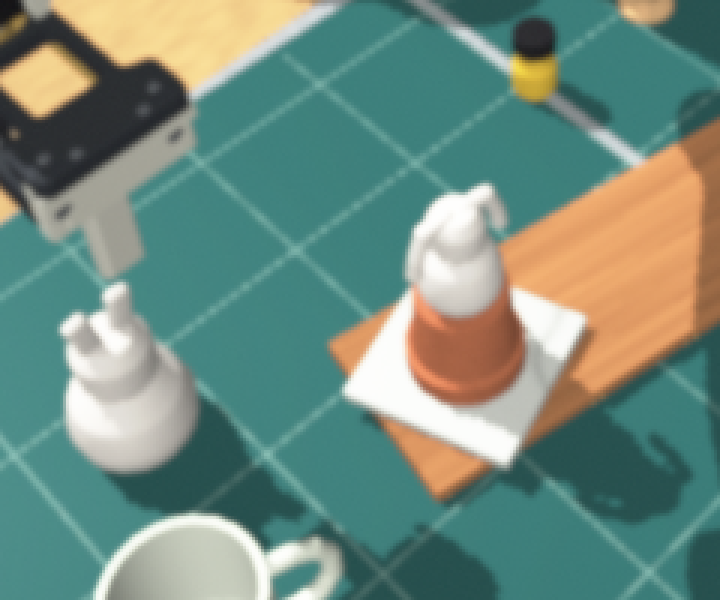

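Small rabbit stands upright on the pot. Next, descend onto the tall rabbit's head.

Request:
apply_moves:
  series:
    - [[-0.7,1.4,15],[0,0,0]]
    - [[0,0,30],[0,0,0]]
    - [[0,0,30],[0,0,0]]
    - [[0,0,20],[0,0,0]]
    - [[0,0,0],[0,0,0]]
    - [[0,0,0],[0,0,0]]

```text
t: 17.98
tool_pos: [0.4864, -0.3401, 0.2955]
orientation: [-2.191, -2.248, 0.0]
force: [1.0, 0.3, 0.7]
opening: 0.0928
gripper_force: 0.0
```

Request:
apply_moves:
  series:
    - [[0,0,15],[0,0,0]]
    - [[0,0,20],[0,0,0]]
    - [[0,0,9],[0,0,0]]
    - [[0,0,3],[0,0,0]]
    - [[0,0,0],[0,0,0]]
    - [[0,0,0],[0,0,0]]

```text
t: 18.48
tool_pos: [0.4871, -0.3408, 0.2507]
orientation: [2.191, 2.249, 0.0]
force: [0.3, -0.2, -0.2]
opening: 0.0934
gripper_force: 0.0
```

Request:
apply_moves:
  series:
    - [[0,0,0],[0,0,0]]
    - [[0,0,0],[0,0,0]]
    - [[0,0,0],[0,0,0]]
    - [[0,0,0],[0,0,0]]
    - [[0,0,0],[0,0,0]]
    - [[0,0,0],[0,0,0]]
    - [[0,0,0],[0,0,0]]
    - [[0,0,0],[0,0,0]]
    - [[0,0,0],[0,0,0]]
    - [[0,0,0],[0,0,0]]
    - [[0,0,0],[0,0,0]]
  claw: 0
  newtons: 22

```text
t: 19.4
tool_pos: [0.4867, -0.3404, 0.2491]
orientation: [2.192, 2.25, 0.0]
force: [1.4, 1.1, -0.3]
opening: 0.0432
gripper_force: 22.0
```

Request:
apply_moves:
  series:
    - [[0,0,-6],[0,0,0]]
    - [[0,0,-20],[0,0,0]]
    - [[0,0,-30],[0,0,0]]
    - [[0,0,-35],[0,0,0]]
    - [[0,0,-35],[0,0,0]]
    - [[0,0,-32],[0,0,0]]
    - [[0,0,-20],[0,0,0]]
    - [[0,0,-8],[0,0,0]]
    - [[0,0,0],[0,0,0]]

```text
t: 20.15
tool_pos: [0.4868, -0.3406, 0.4376]
orientation: [2.19, 2.247, 0.0]
force: [0.6, 0.1, -4.0]
opening: 0.0433
gripper_force: 22.0
```

Request:
apply_moves:
  series:
    - [[10,3.7,0],[0,0,0]]
    - [[20,7.5,0],[0,0,0]]
    - [[30,11.2,0],[0,0,0]]
    - [[32,12,0],[0,0,0]]
    - [[32,12,0],[0,0,0]]
    - [[32,12,0],[0,0,0]]
    - [[32,12,0],[0,0,0]]
    - [[32,12,0],[0,0,0]]
    - [[32,12,0],[0,0,0]]
    - [[32,12,0],[0,0,0]]
    - [[32,12,0],[0,0,0]]
    - [[32,12,0],[0,0,0]]

```text
t: 21.15
tool_pos: [0.6074, 0.0134, 0.4315]
orientation: [-2.189, -2.247, 0.005]
force: [0.4, 0.3, -2.9]
opening: 0.0432
gripper_force: 22.0
```

Request:
apply_moves:
  series:
    - [[32,12,0],[0,0,0]]
    - [[28,10.5,0],[0,0,0]]
    - [[20,7.5,0],[0,0,0]]
    - [[12,4.5,0],[0,0,0]]
    - [[5,2,0],[0,0,0]]
    - [[0,0,0],[0,0,0]]
    - [[0,0,0],[0,0,0]]

```text
t: 21.73
tool_pos: [0.6416, 0.1081, 0.434]
orientation: [-2.192, -2.249, 0.003]
force: [0.1, -1.3, -4.7]
opening: 0.043
gripper_force: 22.0
```

Request:
apply_moves:
  series:
    - [[3,0.4,12],[0,0,0]]
    - [[0,0,28],[0,0,0]]
    - [[0,0,32],[0,0,0]]
    - [[0,0,32],[0,0,0]]
    - [[0,0,24],[0,0,0]]
    - [[0,0,12],[0,0,0]]
    - [[0,0,4],[0,0,0]]
    - [[0,0,0],[0,0,0]]
    - [[0,0,0],[0,0,0]]

```text
t: 22.48
tool_pos: [0.6429, 0.1114, 0.2929]
orientation: [2.192, 2.248, 0.003]
force: [-0.7, 0.1, -3.4]
opening: 0.0433
gripper_force: 22.0
```

```bash
python3 - <<'E'
from h import *
p,W=cloud("scene"); s=robot.read_state();print(s["tool_pos"],s["orientation"],s["force"])
z=s["tool_pos"][2]-.2491; c=(.642,.111)
for a in(.02,.03,.036,.045):
    m=(np.hypot(W[...,0]-c[0],W[...,1]-c[1])<.045)&(W[...,2]>z+a-.004)&(W[...,2]<z+a+.004);w=W[m]
    q=least_squares(lambda q:np.hypot(w[:,0]-q[0],w[:,1]-q[1])-q[2],[*c,.033],loss="soft_l1",f_scale=.0015).x;print(a,len(w),q.round(4))
# slice disc: top face points ellipse extent via previous scene picture rim
for n,bx in(("scene",0),):
    Wi=cloud(n,None,np.load("pics/scene0.npy"))[1]
    m=(np.hypot(Wi[...,0]-c[0],Wi[...,1]-c[1])<.07)&(Wi[...,2]>.024)
    (x,y),r=cv2.minEnclosingCircle((Wi[m][:,:2]*1000).astype(np.float32)); print(x,y,r)
    e=cv2.fitEllipse(cv2.convexHull((Wi[m][:,:2]*1000).astype(np.float32)));print(e)
E
```

```text
[0.64309328 0.11158796 0.29367552] [2.19108568 2.24792934 0.00449024] [ 0.36074164  0.06475354 -3.38850877]
0.02 84 [0.6419 0.1109 0.0348]
0.03 150 [0.6423 0.1105 0.0344]
0.036 152 [0.6423 0.1106 0.0328]
0.045 198 [0.6426 0.1104 0.0291]
642.2284545898438 110.17317962646484 56.15087890625
((641.393310546875, 109.71582794189453), (108.07135009765625, 110.7431869506836), 39.619319915771484)
```

Centred within about 0.7 mm. Lowering.

Request:
apply_moves:
  series:
    - [[-0.4,-0.4,4],[0,0,0]]
    - [[0,0,5],[0,0,0]]
    - [[0,0,2.5],[0,0,0]]
    - [[0,0,1],[0,0,0]]
    - [[0,0,0],[0,0,0]]
    - [[0,0,0],[0,0,0]]
    - [[0,0,0],[0,0,0]]

```text
t: 23.12
tool_pos: [0.6419, 0.1114, 0.2791]
orientation: [2.192, 2.25, 0.001]
force: [-1.5, -0.2, 1.2]
opening: 0.0436
gripper_force: 22.0
```

Request:
apply_moves:
  series:
    - [[0,0,0],[0,0,0]]
    - [[0,0,0],[0,0,0]]
    - [[0,0,0],[0,0,0]]
    - [[0,0,0],[0,0,0]]
    - [[0,0,0],[0,0,0]]
    - [[0,0,0],[0,0,0]]
    - [[0,0,-8],[0,0,0]]
    - [[0,0,-25],[0,0,0]]
    - [[0,0,-30],[0,0,0]]
    - [[0,0,-35],[0,0,0]]
    - [[0,0,-20],[0,0,0]]
    - [[0,0,-5],[0,0,0]]
  claw: 1

```text
t: 24.12
tool_pos: [0.6427, 0.1115, 0.4084]
orientation: [2.188, 2.246, 0.011]
force: [-0.3, -0.2, 0.6]
opening: 0.0929
gripper_force: 0.0
```

Request:
apply_moves:
  series:
    - [[1,-15,0],[0,0,0]]
    - [[2,-30,0],[0,0,0]]
    - [[2,-33,0],[0,0,0]]
    - [[2,-33,0],[0,0,0]]
    - [[2,-33,0],[0,0,0]]
    - [[2,-26,0],[0,0,0]]
    - [[1,-12,0],[0,0,0]]
    - [[0,-4,0],[0,0,0]]
    - [[0,0,0],[0,0,0]]
    - [[0,0,0],[0,0,0]]

```text
t: 24.95
tool_pos: [0.456, 0.1185, 0.4016]
orientation: [2.192, 2.25, 0.0]
force: [0.1, -0.2, -0.2]
opening: 0.0929
gripper_force: 0.0
```

```bash
python3 - <<'E'
from h import *
p,W=cloud("scene"); s=robot.read_state();print(s["tool_pos"],s["orientation"])
print("egg",fit(W,(.457,.119),.035,.033,.05,.023),"tall head",fit(W,(.642,.111),.04,.098,.116,.022))
cv2.imwrite("pics/s6.png",cv2.resize(p[120:340,240:480],(655,600),interpolation=3))
E
```

```text
[0.45619545 0.11842519 0.40153474] [2.19246113e+00 2.24978750e+00 9.32518808e-05]
egg (132, array([0.455 , 0.1185]), np.float64(0.59)) tall head (167, array([0.6404, 0.1113]), np.float64(0.58))
```

View pics/s6.png

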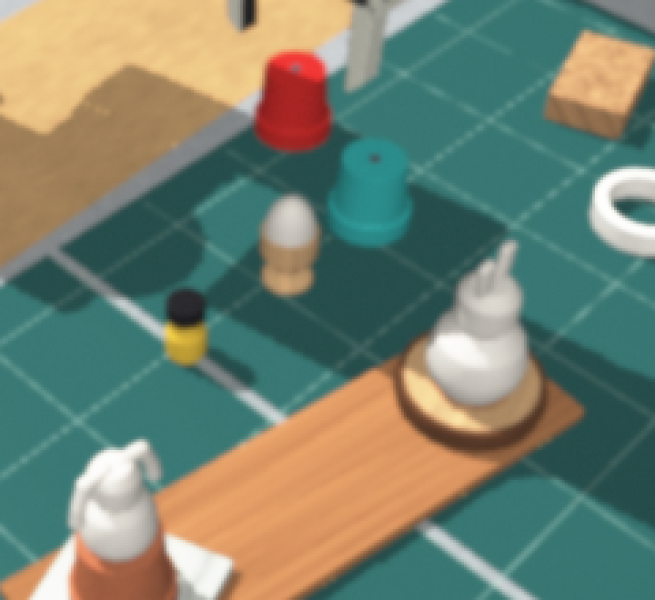

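The tall rabbit stands upright and central on the slice. Now the egg.

Request:
apply_moves:
  series:
    - [[0.5,0.4,15],[0,0,0]]
    - [[0,0,30],[0,0,0]]
    - [[0,0,35],[0,0,0]]
    - [[0,0,35],[0,0,0]]
    - [[0,0,35],[0,0,0]]
    - [[0,0,25],[0,0,0]]
    - [[0,0,12],[0,0,0]]
    - [[0,0,4],[0,0,0]]
    - [[0,0,0],[0,0,0]]
    - [[0,0,0],[0,0,0]]

```text
t: 25.83
tool_pos: [0.4568, 0.119, 0.2113]
orientation: [2.192, 2.25, 0.001]
force: [-0.3, -0.2, 0.0]
opening: 0.0926
gripper_force: 0.0
```

Request:
apply_moves:
  series:
    - [[0,0,2.5],[0,0,0]]
    - [[0,0,0],[0,0,0]]
    - [[0,0,0],[0,0,0]]
    - [[0,0,0],[0,0,0]]
    - [[0,0,0],[0,0,0]]
    - [[0,0,0],[0,0,0]]
    - [[0,0,0],[0,0,0]]
    - [[0,0,0],[0,0,0]]
    - [[0,0,0],[0,0,0]]
    - [[0,0,0],[0,0,0]]
    - [[0,0,0],[0,0,0]]
  claw: 0
  newtons: 14

```text
t: 26.75
tool_pos: [0.4561, 0.119, 0.2083]
orientation: [2.192, 2.25, 0.0]
force: [0.7, 0.1, 0.2]
opening: 0.0451
gripper_force: 14.0
```

Request:
apply_moves:
  series:
    - [[0,0,-6],[0,0,0]]
    - [[0,0,-22],[0,0,0]]
    - [[0,0,-32],[0,0,0]]
    - [[0,0,-35],[0,0,0]]
    - [[0,0,-25],[0,0,0]]
    - [[0,0,-12],[0,0,0]]
    - [[-10,10,0],[0,0,0]]
    - [[-20,20,0],[0,0,0]]
    - [[-24,24,0],[0,0,0]]
    - [[-24,24,0],[0,0,0]]
    - [[-24,24,0],[0,0,0]]
    - [[-24,24,0],[0,0,0]]

```text
t: 27.75
tool_pos: [0.5858, -0.0056, 0.3373]
orientation: [-2.191, -2.248, 0.004]
force: [-0.6, 0.7, -1.3]
opening: 0.045
gripper_force: 14.0
```

Request:
apply_moves:
  series:
    - [[-19,17,0],[0,0,0]]
    - [[-11,9.5,0],[0,0,0]]
    - [[-4,4,0],[0,0,0]]
    - [[0,0,15],[0,0,0]]
    - [[0,0,30],[0,0,0]]
    - [[0,0,25],[0,0,0]]
    - [[0,0,12],[0,0,0]]
    - [[0,0,4],[0,0,0]]
    - [[0,0,0],[0,0,0]]
    - [[0,0,0],[0,0,0]]

```text
t: 28.58
tool_pos: [0.6169, -0.0368, 0.255]
orientation: [2.192, 2.25, 0.001]
force: [-0.1, 0.7, -1.4]
opening: 0.0454
gripper_force: 14.0
```

```bash
python3 - <<'E'
from h import *
p,W=cloud("scene"); s=robot.read_state();print(s["tool_pos"],s["orientation"],s["force"])
z=s["tool_pos"][2]-.2083; c=s["tool_pos"][:2]
print(fit(W,c,.032,z+.002,z+.008,.021),fit(W,c,.035,z+.033,z+.05,.023))
E
```

```text
[ 0.61725131 -0.03680689  0.25589576] [2.19071938 2.24895026 0.00232541] [ 1.1640464  -0.21780552 -1.08063891]
(127, array([ 0.6136, -0.0328]), np.float64(2.58)) (205, array([ 0.6157, -0.0373]), np.float64(1.0))
```

Request:
apply_moves:
  series:
    - [[-0.2,0.3,12],[0,0,0]]
    - [[0,0,12],[0,0,0]]
    - [[0,0,6],[0,0,0]]
    - [[0,0,3],[0,0,0]]
    - [[0,0,1],[0,0,0]]
    - [[0,0,0],[0,0,0]]
    - [[0,0,0],[0,0,0]]

```text
t: 29.22
tool_pos: [0.6168, -0.037, 0.2199]
orientation: [-2.192, -2.25, 0.0]
force: [-2.4, 0.5, 0.2]
opening: 0.0457
gripper_force: 14.0
```

Request:
apply_moves:
  series:
    - [[0,0,0],[0,0,0]]
    - [[0,0,0],[0,0,0]]
    - [[0,0,0],[0,0,0]]
    - [[0,0,0],[0,0,0]]
    - [[0,0,0],[0,0,0]]
    - [[0,0,0],[0,0,0]]
    - [[0,0,-8],[0,0,0]]
    - [[0,0,-25],[0,0,0]]
    - [[0,0,-35],[0,0,0]]
    - [[0,0,-35],[0,0,0]]
    - [[0,0,-35],[0,0,0]]
    - [[0,0,-25],[0,0,0]]
  claw: 1

```text
t: 30.22
tool_pos: [0.6171, -0.0371, 0.3879]
orientation: [2.19, 2.248, 0.004]
force: [-0.1, 0.4, 0.2]
opening: 0.0928
gripper_force: 0.0
```

Request:
apply_moves:
  series:
    - [[0,-20,0],[0,0,0]]
    - [[0,-35,0],[0,0,0]]
    - [[0,-35,0],[0,0,0]]
    - [[0,-35,0],[0,0,0]]
    - [[0,-35,0],[0,0,0]]
    - [[0,-20,0],[0,0,0]]
    - [[0,0,0],[0,0,0]]
    - [[0,0,0],[0,0,0]]

```text
t: 30.88
tool_pos: [0.4364, -0.0417, 0.3842]
orientation: [2.192, 2.248, 0.002]
force: [0.3, -0.3, -0.1]
opening: 0.0925
gripper_force: 0.0
```

```bash
python3 - <<'E'
from h import *
p,W=cloud("scene"); cv2.imwrite("pics/s7.png",p)
for k,c,r,a,b,R,*e in [("egg",(.617,-.037),.032,.045,.062,.023),("tall",(.642,.111),.04,.098,.116,.022),("small",(.592,-.185),.03,.134,.147,.016),("pot",(.592,-.185),.05,.045,.08,.029,"pot",p),("jar",(.456,.003),.03,.005,.05,.016)]:
    print(k,fit(W,c,r,a,b,R,*e))
E
```

```text
egg (151, array([ 0.6148, -0.0374]), np.float64(0.6))
tall (167, array([0.6404, 0.1113]), np.float64(0.65))
small (158, array([ 0.5908, -0.1856]), np.float64(0.98))
pot (471, array([ 0.5909, -0.1855]), np.float64(0.78))
jar (234, array([0.4545, 0.0046]), np.float64(1.0))
```

View pics/s7.png

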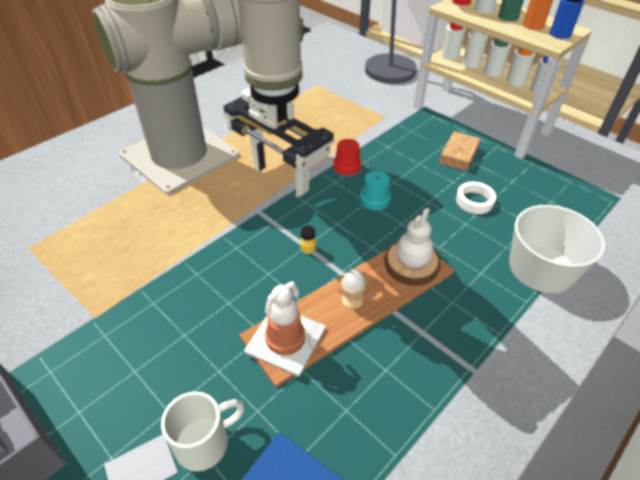

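Everything stands upright and in place: pot with the small rabbit at (285,320), egg at (352,290), tall rabbit at (415,245). Jar, tape and mug haven't moved. Handing in.

```bash
python3 -c "
from plant import robot
print(robot.close_job())"
```

```text
the job is handed in; nothing more can be done
None
```

The display is set out and handed in at about 31 s: the pot with the small rabbit on the tile, the tall rabbit on the slice and the egg midway between them. Everything stands upright and within about 2 mm of centre by the camera, and the jar, tape and mug are where they were.

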